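Serve the axle nuts in the corner of their bin

ROBOT

A 6-joint arm with a two-finger parallel gripper is mounted at the origin on the work surface. World frame = base frame: x ahead of the robot, y to its left, z up, the work surface at z = 0. Lengths are in mm, angles in rad, forces in N, time in s.
With the tool pointing down it reaches from about 275 to 975 mm from the base axis. Payload 8.4 kg.
Tool frame: the origin (TCP) lies between the finger pads; the fingertips stand 8 mm ahead of it and the grasp point (between the pads) lies 11 mm behind it (robot.tcp_to_tips is the distance from the TCP to the fingertips, in mm); z points along the fingers, y is the line along which they close (so a half turn about z gives the same grasp; the last joint's range is limited). The gripper opens to 92 mm and grips with 3 to 60 N. Pads are 20 mm wide; open, the fingers measure 128 mm over their backs; the gripper's body (75 mm by 189 mm) begins 69 mm behind the grasp point.
Start: joints at [1.253, 0.353, 1.633, -0, 1.155, -0.002], TCP at [194.109, 594.095, 222.583] pointing down, gripper open.
Joint ranges: [-2.63, 2.63], [-0.92, 2.1], [0.06, 2.66], [-1.3, 4.44], [0, 2.69], [-3.02, 3.02]. Speed limits (rad/s): [2.22, 2.22, 2.79, 3.14, 3.14, 3.14].

INTERFACE

Orientations are given as a unit quaternion [x, y, z, w].
In Python, from cell import robot gives the robot as it stands. The module is installed in compiled form; this text tells all that it offers.
- The arm moves only by the tool servo_tool, never from a script. Its argument "increments" is one flat list of numbers, 7 for each row, row after row: the shift along the tool's x, y, z in mm, then the turn, a rotation vector about the tool's x, y, z in degrees, then the closure, from 0 (fully open) to 1 (shut). A call has exactly 10 rows; each row shifts and turns the commanded pose from where the row before left it, along the tool's axes as they then stand; what a row does not reach is not made up. A row lasts 1/10 s, in which the tool goes at most 50 mm and 8.59 degrees, less where a joint would pass 70% of its speed; a pose out of reach is approached as far as the arm can. A call with a gripper value outside its range is refused whole. The fingers move at their own pace and stop on an object; "newtons" is the grip in N (left out, the last holds). Time passes only in rows, so rows that do not move let the fingers close, or fill a call up. It gives the time, the measured TCP pose, the force, the opening and the grip force at its end, in the units of the state.
- robot.observe(): the state, without advancing time (a new reading comes with each control period).
- robot.camera(name): name is "scene" or "top"; returns a dict with "color" (400x640x3 uint8, blue, green, red), "fx", "fy", "cx", "cy" (pixels), "D" ([k1, k2, p1, p2, k3] as OpenCV has them; the pictures are not rectified), "R" (3x3) and "t" (3): a world point X has camera coordinates R X + t. Camera axes: x right, y down, z forward; pixel columns grow to the right and rows downward; lengths in mm; the calibration is good to about 2 mm. A picture is of the moment at which its call begins. There is no depth.
- robot.job_done(): hands the job in; it is judged then, once.
Trained networks look in the newest picture that a camera, given by its name, has taken for a name from the list of things; names that differ only in an ending like _2 or _b are one class to them, and where a whole thing is asked for, a point or a joint stands for the part that bears it (a point fixed in the world has none). Each returns a list of dicts, best first, with "score" (0 to 1); they miss things now and then, are a little off and sometimes report something else, mostly with a low value. They report only what shows in the picture. A call takes as long as a camera call. They do not tell look-alikes from the thing itself.
- robot.outline_of(label, camera): "region" (400x640 bool, what is visible of it) and "xy" ([column, row] in pixels, amid what is visible of it).
- robot.place_of(label, camera): "xy" ([column, row] in pixels: a listed point, or the origin of a listed thing).
The state is a dict: "clock": time; "joints": joint angles; "dq": joint speeds; "effort": joint torques, N m; "position": TCP position; "eef_rot": TCP orientation; "ft_force": force on the tool from outside, world axes, zero at the start; "moment": the same for the moment, N m; "grip_width": opening from 0.0 (shut) to 1.0 (fully open); "grasp_force": force on a finger pad.
Only numpy, scipy, OpenCV 4.12 (cv2) and the standard library are available. Lean on these libraries where they do the work, as an engineer would, in place of code of your own. Each camera call takes 0.05 s, during which the arm holds its last target. There are 200 camera calls.

TASK

One of the wheel nuts has been left out on the bench: put it back into the blue bin with the other five. Then pick the bin up by its rim, clear of the bench, and tip it until all six nuts have slid together into one corner, the corner at its low front that is on the vice's side, so that the fitter at the vice can pick them out. Finish while still holding the bin like that, tilted and still in the air; spill no nut, and leave the other things on the bench where they are.

Things in the scene. Friction and masses are not known exactly. Their poses are not given: they have to be found in the camera images.
- bin: blue plastic open parts bin, loose, 0.16 to 0.26 kg empty, outside 190 mm (its x) by 130 (y), inside 182 by 122, walls and floor 4 thick; origin under the centre of its floor, z up. Low front with 45 mm lip at -x (facing roughly to the robot), left at +y, rear wall at +x. Rear and sides 75 mm high; from x = -20 forward the sides slope down to the lip
- bin_front_left (a point): the inner corner of the bin's floor at the low front, left end (bin frame -91, +61, +4 mm)
- bin_front_right (a point): the inner corner of the bin's floor at the low front, right end (bin frame -91, -61, +4 mm)
- bin_rear_rim (a point): middle of the top of the bin's rear collar (bin frame +96, 0, +75 mm). The top 26 mm of the rear wall and of the high part of the sides is a 10 mm thick straight collar, the place to grip: rear from x = 91 to 101 mm, 142 long; sides from |y| = 61 to 71 mm, x = -20 to 101
- nut1: zinc-plated hex nut, 22 mm across flats, 25 across corners, 12 thick, 25 g; origin at the centre of its underside, z along the bore, x square to one pair of flats; one of the five that start flat on the bin's floor. Friction on the bin and each other 0.14 to 0.22: they start to slide at 10 to 15 degrees of slope, and need 20 to 25 or more to slide on along a wall into a corner
- nut2: zinc-plated hex nut, 22 mm across flats, 25 across corners, 12 thick, 25 g; origin at the centre of its underside, z along the bore, x square to one pair of flats; one of the five that start flat on the bin's floor. Friction on the bin and each other 0.14 to 0.22: they start to slide at 10 to 15 degrees of slope, and need 20 to 25 or more to slide on along a wall into a corner
- nut3: zinc-plated hex nut, 22 mm across flats, 25 across corners, 12 thick, 25 g; origin at the centre of its underside, z along the bore, x square to one pair of flats; one of the five that start flat on the bin's floor. Friction on the bin and each other 0.14 to 0.22: they start to slide at 10 to 15 degrees of slope, and need 20 to 25 or more to slide on along a wall into a corner
- nut4: zinc-plated hex nut, 22 mm across flats, 25 across corners, 12 thick, 25 g; origin at the centre of its underside, z along the bore, x square to one pair of flats; one of the five that start flat on the bin's floor. Friction on the bin and each other 0.14 to 0.22: they start to slide at 10 to 15 degrees of slope, and need 20 to 25 or more to slide on along a wall into a corner
- nut5: zinc-plated hex nut, 22 mm across flats, 25 across corners, 12 thick, 25 g; origin at the centre of its underside, z along the bore, x square to one pair of flats; one of the five that start flat on the bin's floor. Friction on the bin and each other 0.14 to 0.22: they start to slide at 10 to 15 degrees of slope, and need 20 to 25 or more to slide on along a wall into a corner
- stray_nut: zinc-plated hex nut, 22 mm across flats, 25 across corners, 12 thick, 25 g; origin at the centre of its underside, z along the bore, x square to one pair of flats; the sixth nut, the same as the others, lying flat on the bench to the left or right of the bin with free space round it
- vice: green bench vice with bright steel 100 mm jaws and a cross bar on its screw, about 280 mm long (its x, screw towards the robot), 150 high, bolted down on the bench's left (y positive) or right (y negative) side; origin at the centre of its round base. Left: the front left corner of the bin is meant; right: the front right one
- grinder: grey double-ended bench grinder, about 200 mm deep, 290 mm wide and 230 mm high, bolted down on the other side of the bench; origin under its centre
- castor_wheel: black and grey wheelchair castor wheel, 125 mm diameter, 28 mm thick, lying flat on the bench beside the bin, on the side away from the stray nut; origin at the centre of its underside; to be left alone
- hammer: hammer with wooden handle, 280 mm long, lying behind the bin (left); origin at half its length, on the bench; to be left alone
- spanner: steel spanner, 210 mm long, lying behind the bin (right); origin at half its length, on the bench; to be left alone
- screwdriver: orange-handled screwdriver, 190 mm long, lying near the robot's base (right); origin at half its length, on the bench; to be left alone
- socket: deep steel socket, 27 mm diameter, 62 mm high, standing near the robot's base (left); origin at its foot; to be left alone
- grease_tin: tin with yellow label, 76 mm diameter, 85 mm high, standing at the back left; origin at the centre of its foot; to be left alone
- tube_offcut: offcut of 25 mm square steel tube, 130 mm long, lying at the back right; origin at the centre of its underside; to be left alone
There are look-alikes about, which are no part of the job. Of the things that look like the bin, take the one that is farthest to the robot's right at the start.

How it is judged (in metres and radians):
On the way, in this order (a step that is already met when the one before it is completed fails the run):
1. the stray nut lies in the bin, let go, while the bin stands on the bench (x of stray_nut in the frame of bin between -0.09 and 0.09 m and y of stray_nut in the frame of bin between -0.06 and 0.06 m and z of stray_nut in the frame of bin below 0.04 m and contact force between the fingers and stray_nut below 0.1 N and angle between bin's own z axis and vertical below 0.1 rad and height (world z) of bin below 0.01 m), for 0.2 s.
2. the bin is held in the gripper, clear of the bench (height (world z) of each of bin_front_left, bin_front_right above 0.02 m and contact force between the fingers and bin above 1 N), for 0.2 s.
At the end, for the whole second after the job is handed in: all six nuts within 95 mm of the inner floor corner at the bin's front on the vice's side; bin tilted over 15 degrees, held in the fingers, both front floor corners over 20 mm above the bench, touching nothing but nuts and gripper, still (below 30 mm/s, 0.15 rad/s) (all of step 2 and ((world y of vice above 0 m and distance between each of nut1, nut2, nut3, nut4, nut5, stray_nut and bin_front_left below 0.095 m) or (world y of vice below 0 m and distance between each of nut1, nut2, nut3, nut4, nut5, stray_nut and bin_front_right below 0.095 m)) and angle between bin's own z axis and vertical above 0.26 rad and linear speed of bin below 0.03 m/s and angular speed of bin below 0.15 rad/s and contact force between bin and vice below 0.3 N and contact force between bin and grinder below 0.3 N and contact force between bin and castor_wheel below 0.3 N and contact force between bin and hammer below 0.3 N and contact force between bin and spanner below 0.3 N and contact force between bin and screwdriver below 0.3 N and contact force between bin and socket below 0.3 N and contact force between bin and grease_tin below 0.3 N and contact force between bin and tube_offcut below 0.3 N); the arm keeps its last pose, push and grip.
It fails at once if a nut is spilled out of the bin (distance between any of nut1, nut2, nut3, nut4, nut5 and bin above 0.16 m).
It fails at once if another thing on the bench is shifted by more than 30 mm (distance of any of castor_wheel, hammer, spanner, screwdriver, socket, grease_tin, tube_offcut from where it was at the start of the episode above 0.03 m).
It also fails if it takes over 54 s, if anything falls off the work surface, if the arm or the gripper's body presses on something with over 40 N, if the wrist force passes 120 N, or if a joint passes its speed limit or range.

## Working session

There is one attempt and no reset: what is moved stays moved. The work goes in short steps, Python scripts to look and compute and a tool call to move; the robot and the scene stay as the last step left them, time stands still between calls to the robot, and variables do not carry over. Pictures are saved under pics/ and viewed, at most 10 in all, crops included, and the job is handed in when it is done.

Besides the shell and the picture viewer there is one more tool, called after "Call:" as name(argument=value, ...) on one line, values as JSON. servo_tool: Moves the arm, as the interface text tells. Its arguments: {"type":"object","properties":{"increments":{"type":"array"},"newtons":{"type":"number"}},"required":["increments"]}

```bash
mkdir -p pics
cat > h.py <<'E'
import numpy as np, cv2
from cell import robot
from scipy.spatial.transform import Rotation as Ro
def ray(c,xy):
    K=np.array([[c['fx'],0,c['cx']],[0,c['fy'],c['cy']],[0,0,1]]);R=np.array(c['R']);t=np.array(c['t']).ravel()
    u=cv2.undistortPoints(np.array([[xy]],float),K,np.array(c['D'],float)).ravel()
    d=R.T@np.array([u[0],u[1],1]);return -R.T@t,d/np.linalg.norm(d)
def at_z(c,xy,z):
    o,d=ray(c,xy);return o+d*(z-o[2])/d[2]
def tri(rs):
    A=sum(np.eye(3)-np.outer(d,d) for o,d in rs);b=sum((np.eye(3)-np.outer(d,d))@o for o,d in rs)
    p=np.linalg.solve(A,b);return p,[np.linalg.norm((np.eye(3)-np.outer(d,d))@(p-o)) for o,d in rs]
def proj(c,P):
    K=np.array([[c['fx'],0,c['cx']],[0,c['fy'],c['cy']],[0,0,1]])
    return cv2.projectPoints(np.array(P,float).reshape(-1,3),cv2.Rodrigues(np.array(c['R'],float))[0],np.array(c['t'],float),K,np.array(c['D'],float))[0].reshape(-1,2)
E
python3 - <<'E'
from h import *
print(robot.observe())
for n in ('scene','top'):
    c=robot.camera(n);cv2.imwrite(f'pics/{n}0.png',c['color'])
    o,d=ray(c,(320,200));print(n,o.round(),d.round(2),c['fx'])
    for l in ['bin','stray_nut','bin_front_left','bin_front_right','bin_rear_rim','vice','castor_wheel']:
        for r in robot.place_of(l,n): print(l,np.round(r['xy'],1),round(r['score'],2),at_z(c,r['xy'],{'bin_rear_rim':75,'bin_front_left':4,'bin_front_right':4}.get(l,0)).round()[:2])
E
```

```text
{'clock': 0.0, 'joints': array([ 1.25262689e+00,  3.53631733e-01,  1.63410682e+00, -2.09380856e-06,
        1.15517755e+00, -2.38953775e-03]), 'dq': array([-5.15812598e-04, -2.10424349e-05, -2.31116621e-03, -6.81230803e-04,
        8.63229019e-05, -6.71089719e-04]), 'effort': array([-1.12729296e-03, -5.93860102e+01, -3.34205675e+01,  6.96372706e-02,
        2.39866704e-02, -1.02877759e-04]), 'position': array([193.94837281, 593.65890289, 221.88561417]), 'eef_rot': array([ 1.57234302e-01,  9.87561105e-01, -6.53398550e-04, -1.04662557e-04]), 'ft_force': array([-0.64480714,  0.21253348, -0.06224416]), 'moment': array([ 0.01420254, -0.03248846, -0.02700467]), 'grasp_force': 0.0, 'grip_width': 1.0020136038237444}
scene [1019. -799.  919.] [-0.41  0.64 -0.65] 376.88440772521665
bin [317.8 147.6] 0.67 [229. 411.]
bin [323.3 224. ] 0.63 [518.  10.]
stray_nut [368.1 182.8] 0.59 [537. 309.]
stray_nut [345.9 224.7] 0.2 [585.  52.]
bin_front_left [321.1 135.8] 0.9 [189. 499.]
bin_front_left [322.1 201.1] 0.88 [449. 108.]
bin_front_right [292.6 218.9] 0.94 [416. -32.]
bin_front_right [299.6 138.8
[... 232 characters left out ...]
05. 354.]
bin_rear_rim [237.5 241.9] 0.45 [ 385. -268.]
vice [384.8 142.8] 0.97 [460. 620.]
vice [345.5 299.9] 0.28 [ 741. -217.]
castor_wheel [345.3 226.1] 0.63 [587.  45.]
castor_wheel [256.3 272.5] 0.57 [ 464. -284.]
top [ 270.   22. 1462.] [ 0.16 -0.01 -0.99] 382.6325975678905
bin [318.  196.8] 0.9 [517.  20.]
bin [210.1 268.9] 0.83 [235. 425.]
stray_nut [244.5 190.3] 0.56 [539. 307.]
bin_front_left [299.3 211.7] 0.93 [458.  91.]
bin_front_left [190.  285.7] 0.83 [172. 497.]
bin_front_right [211.2 302.3] 0.94 [112. 414.]
bin_front_right [325.2 221.6] 0.82 [421.  -8.]
bin_rear_rim [325.  170.5] 0.69 [604.  -4.]
vice [165. 206.] 0.6 [473. 616.]
castor_wheel [396.2 209.9] 0.82 [ 470. -283.]
```

Run:
```python
import cv2,numpy as np
a=cv2.imread('pics/scene0.png');b=cv2.imread('pics/top0.png')
b2=cv2.resize(b[120:340,150:440],None,fx=2.7,fy=2.7,interpolation=3)
cv2.imwrite('pics/t1.png',b2)
```

```text
(no output)
```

View pics/scene0.png

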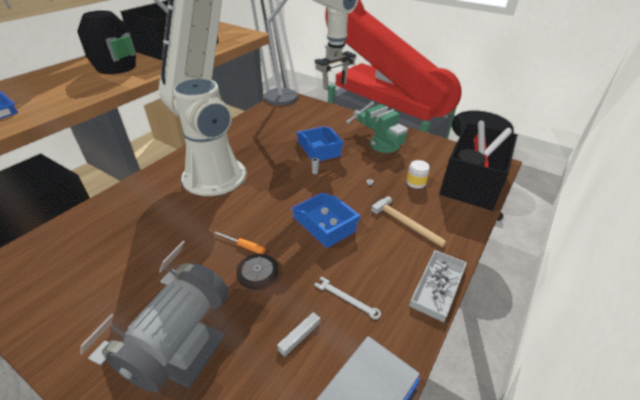

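View pics/t1.png

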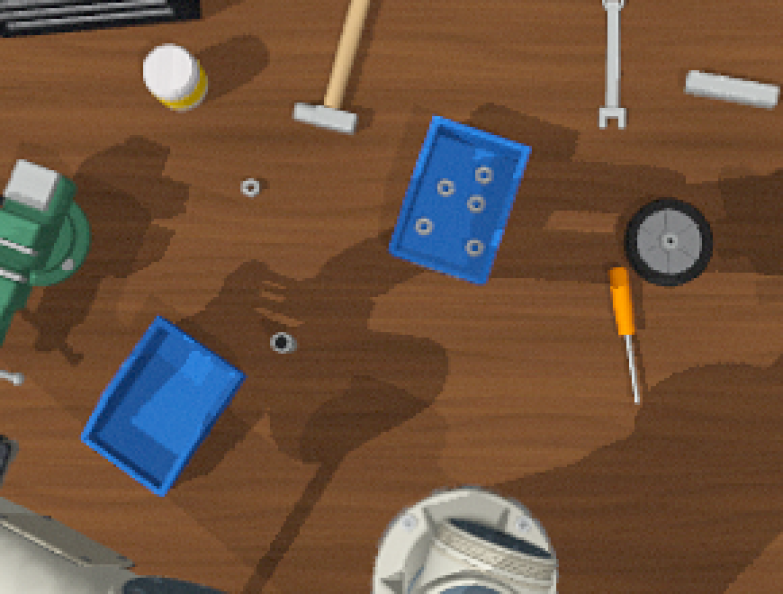

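The scene picture shows two blue bins: an empty one at (318,148) in scene and (210,269) in top, and one with five nuts at (323,224) and (318,197). The second is the robot's rightmost, so I take that one. Possible nuts: the stray at (369,182) in scene and (245,190) in top; the dark ring at top (254,247) is the upright socket. The vice is on the left, so the front left corner is meant.

```bash
cat > fit.py <<'E'
from h import *
from scipy.optimize import minimize
V=np.array([[x,y,z] for x,y,z in [(-95,65,0),(-95,-65,0),(95,65,0),(95,-65,0),(-95,65,45),(-95,-65,45),(-20,71,75),(-20,-71,75),(101,71,75),(101,-71,75),(-20,71,49),(-20,-71,49),(101,71,49),(101,-71,49)]],float)
def sil(c,p):
    m=np.zeros((1600,2560),np.uint8)
    W=(Ro.from_euler('z',p[2]).as_matrix()@V.T).T+[p[0],p[1],p[3] if len(p)>3 else 0]
    h=cv2.convexHull((proj(c,W)*4+1.5).astype(np.float32)).astype(np.int32)
    cv2.fillPoly(m,[h],255);return cv2.resize(m,(640,400),interpolation=cv2.INTER_AREA)/255.
E
python3 - <<'E'
from fit import *
C={};M={};N={}
for n,b,s in (('scene',(323,224),(368,183)),('top',(318,197),(244.5,190))):
    c=C[n]=robot.camera(n)
    g=min(robot.outline_of('bin',n),key=lambda r:np.hypot(*(np.array(r['xy'])-b)));M[n]=g['region']
    hsv=cv2.cvtColor(c['color'],cv2.COLOR_BGR2HSV)
    m=M[n].astype(np.uint8);ct=max(cv2.findContours(m,0,2)[0],key=cv2.contourArea)
    M[n]=cv2.fillPoly(m*0,[cv2.convexHull(ct)],1).astype(float);print(n,'bin',g['score'],g['xy'],M[n].sum())
    q=[r for r in robot.outline_of('stray_nut',n)];
    for r in q: print(r['score'],r['xy'],r['region'].sum())
    if q:
        g=min(q,key=lambda r:np.hypot(*(np.array(r['xy'])-s)));ys,xs=np.where(g['region']);N[n]=(xs.mean(),ys.mean())
def cost(p): return sum(np.abs(sil(C[n],p)-M[n]).sum() for n in C)
x0=[518,20,0.2]
best=None
for y in (-.2,.0,-.4,.2):
  r=minimize(cost,[518,20,y],method='Nelder-Mead',options=dict(initial_simplex=[[518,20,y],[530,20,y],[518,32,y],[518,20,y+.15]],xatol=.05,fatol=.1))
  if best is None or r.fun<best.fun: best=r
print('fit',best.x,best.fun)
r=minimize(cost,list(best.x)+[0],method='Nelder-Mead',options=dict(initial_simplex=np.vstack([np.r_[best.x,0]]+[np.r_[best.x,0]+np.diag([5,5,.05,6])[i] for i in range(4)])))
print('fit with z',r.x,r.fun)
print(N,tri([ray(C[n],N[n]) for n in N]) if len(N)>1 else '', [at_z(C[n],N[n],8).round(1) for n in N])
# overlay crop
p=best.x;out=[]
W=(Ro.from_euler('z',p[2]).as_matrix()@V.T).T+[p[0],p[1],0]
for n in C:
    im=C[n]['color'];f=5;cx,cy=(np.array({'scene':(345,205),'top':(285,195)}[n])).astype(int)
    cr=cv2.resize(im[cy-48:cy+48,cx-72:cx+72],None,fx=f,fy=f,interpolation=3)
    for k,u in enumerate(proj(C[n],W)):
        cv2.circle(cr,tuple(int(v) for v in ((u-[cx-72,cy-48]+.5)*f)),3,(0,0,255) if k!=4 else (0,255,255),-1)
    out.append(cr)
o=np.vstack(out);cv2.imwrite('pics/c1.png',cv2.resize(o,(450,600),interpolation=cv2.INTER_AREA))
print(tri([ray(C['scene'],(345.4,225.1)),ray(C['top'],(325,170.5))]))
E
```

```text
scene bin 0.97 [326.9, 217.4] 2321.0
0.43 [257.3, 270.0] 1186
top bin 0.9 [316.7, 194.5] 2174.0
fit [ 5.16138300e+02  1.45927338e+01 -2.98918566e-01] 229.67058823529413
fit with z [ 5.16114970e+02  1.47584544e+01 -2.98905739e-01 -2.02382134e-01] 227.3607843137255
{'scene': (np.float64(256.6787521079258), np.float64(271.2006745362563))}  [array([ 466.1, -283.8,    8. ])]
(array([609.94843501,  -3.78553822,  56.03416677]), [np.float64(1.6109260066953959), np.float64(1.610926006695641)])
```

View pics/c1.png

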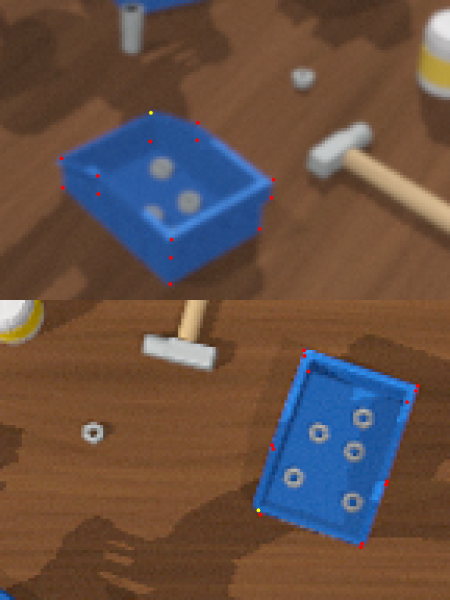

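The crop shows the five-nut bin with the model points on its corners in both views, and the stray nut alone near the hammer head. The next step is the nut's centre from bright pixels in both views, then the move.

Run:
```python
from h import *
C={n:robot.camera(n) for n in ('scene','top')};rs=[]
for n,s in (('scene',(369,182)),('top',(244.5,190.3))):
    x,y=int(s[0]),int(s[1]);I=cv2.resize(C[n]['color'][y-9:y+10,x-9:x+10],None,fx=1,fy=1)
    sat=cv2.cvtColor(I,cv2.COLOR_BGR2HSV)[...,1].astype(float)
    bg=np.median(sat);w=np.clip((bg-sat)/bg-.35,0,None)
    l,lab,st,ce=cv2.connectedComponentsWithStats((w>0).astype(np.uint8));k=1+np.argmax(st[1:,4])
    m=cv2.fillPoly(np.zeros(lab.shape,np.uint8),[cv2.convexHull(max(cv2.findContours((lab==k).astype(np.uint8),0,2)[0],key=cv2.contourArea))],1)
    Y,X=np.where(m);u=(X.mean()+x-9,Y.mean()+y-9);print(n,u,m.sum(),at_z(C[n],u,8));rs.append(ray(C[n],u))
print(tri(rs))
o=robot.observe();print(Ro.from_quat(o['eef_rot']).as_matrix().round(3),o['position'])
```

```text
scene (np.float64(369.5), np.float64(181.64)) 50 [542.44994459 309.51969452   8.        ]
top (np.float64(242.16666666666666), np.float64(188.95238095238096)) 42 [542.96544808 314.50489659   8.        ]
(array([542.12408646, 314.07062667,   5.39306213]), [np.float64(1.5836352087340242), np.float64(1.5836352087338965)])
[[-0.951  0.311 -0.   ]
 [ 0.311  0.951 -0.   ]
 [-0.    -0.    -1.   ]] [194.10444302 594.06875553 222.55698528]
```

Call:
servo_tool(increments=[-41.8,-15.9,0,0,0,0,0,-41.8,-15.9,0,0,0,0,0,-41.8,-15.9,0,0,0,0,0,-41.8,-15.9,0,0,0,0,0,-41.8,-15.9,0,0,0,0,0,-41.8,-15.9,0,0,0,0,0,-41.8,-15.9,0,0,0,0,0,-41.8,-15.9,0,0,0,0,0,-41.8,-15.9,0,0,0,0,0,-41.8,-15.9,0,0,0,0,0], newtons=20)

```text
clock: 2.2
position: [543.4, 311.8, 222.8]
eef_rot: [0.157, 0.988, 0.0, 0.0]
ft_force: [-0.1, -0.4, -0.6]
grip_width: 0.998
grasp_force: 0.0
```

Call:
servo_tool(increments=[0,0,18,0,0,7,0,0,0,18,0,0,7,0,0,0,18,0,0,7,0,0,0,18,0,0,7,0,0,0,18,0,0,7,0,0,0,18,0,0,7,0,0,0,18,0,0,0,0,0,0,18,0,0,0,0,0,0,18,0,0,0,0,0,0,0,0,0,0,0])

```text
clock: 3.2
position: [540.6, 312.3, 58.3]
eef_rot: [0.501, 0.866, -0.002, -0.001]
ft_force: [-0.2, 0.6, -0.1]
grip_width: 1.004
grasp_force: 0.0
```

Run:
```python
from h import *
from fit import *
o=robot.observe();print(o['clock'],o['position'],Ro.from_quat(o['eef_rot']).as_matrix().round(3))
c=robot.camera('top')
R=Ro.from_euler('z',-.299).as_matrix();b=np.array([516.1,14.7,0])
for u in [(446,187),(484,175),(476,204),(424,226),(475,247),(450,225)]:
    P=at_z(c,(150+u[0]/2.7-.3,120+u[1]/2.7-.3),16);print(P.round(),(R.T@(P-b)).round())
a=cv2.resize(c['color'][150:230,205:285],None,fx=5,fy=5,interpolation=3)
s=robot.camera('scene');b=cv2.resize(s['color'][140:220,325:405],None,fx=5,fy=5,interpolation=3)
cv2.imwrite('pics/n1.png',np.hstack([a,b]))
```

```text
3.2 [540.57511173 312.27397893  58.31011296] [[-0.499  0.867 -0.003]
 [ 0.867  0.499 -0.002]
 [-0.    -0.004 -1.   ]]
[545.  33.  16.] [22. 26. 16.]
[563. -21.  16.] [ 55. -21.  16.]
[521. -10.  16.] [ 12. -22.  16.]
[488.  63.  16.] [-41.  38.  16.]
[459.  -9.  16.] [-47. -40.  16.]
[490.  26.  16.] [-28.   4.  16.]
```

View pics/n1.png

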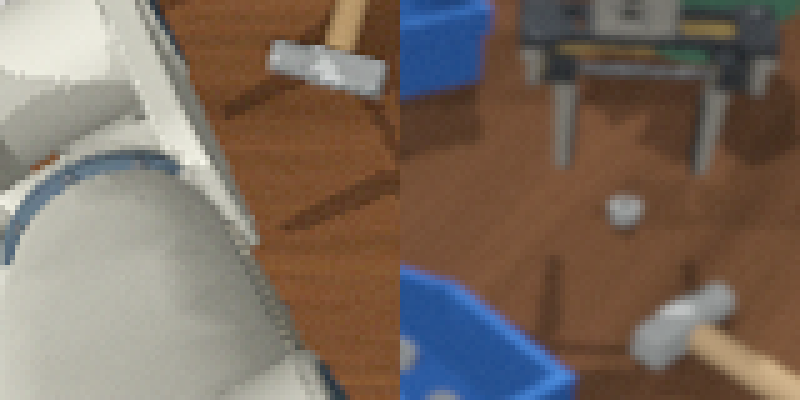

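The scene crop (right half, nut at 625,210) shows the nut centred below and between the open fingers, clear of the hammer; in the top view the arm hides it. Descend and close.

Call:
servo_tool(increments=[0,0,16,0,0,0,0,0,0,16,0,0,0,0,0,0,12,0,0,0,0,0,0,4.5,0,0,0,0,0,0,0,0,0,0,0.6,0,0,0,0,0,0,1,0,0,0,0,0,0,1,0,0,0,0,0,0,1,0,0,0,0,0,0,1,0,0,0,0,0,0,1], newtons=20)

```text
clock: 4.3
position: [542.2, 313.2, 12.4]
eef_rot: [0.501, 0.866, 0.0, 0.0]
ft_force: [-0.0, 0.4, -0.0]
grip_width: 0.503
grasp_force: 0.0
```

Call:
servo_tool(increments=[0,0,1.5,0,0,0,1,0,0,0,0,0,0,1,0,0,0,0,0,0,1,0,0,0,0,0,0,1,0,0,0,0,0,0,1,0,0,0,0,0,0,1,0,0,0,0,0,0,1,0,0,0,0,0,0,1,0,0,0,0,0,0,1,0,0,0,0,0,0,1], newtons=20)

```text
clock: 5.3
position: [542.1, 313.1, 10.6]
eef_rot: [0.501, 0.866, -0.0, 0.0]
ft_force: [0.0, -0.6, 0.3]
grip_width: 0.233
grasp_force: 20.0
```

Call:
servo_tool(increments=[0,0,-30,0,0,0,1,0,0,-30,0,0,0,1,0,0,-30,0,0,0,1,0,0,-30,0,0,0,1,-37.2,-31.4,0,0,0,0,1,-37.2,-31.4,0,0,0,0,1,-37.2,-31.4,0,0,0,0,1,-37.2,-31.4,0,0,0,0,1,-37.2,-31.4,0,0,0,0,1,-37.2,-31.4,0,0,0,0,1])

```text
clock: 6.3
position: [489.4, 24.1, 130.8]
eef_rot: [0.501, 0.866, 0.0, 0.0]
ft_force: [0.6, -0.3, -0.5]
grip_width: 0.236
grasp_force: 20.0
```

Call:
servo_tool(increments=[0,0,2,0,0,7.8,1,0,0,3,0,0,7.8,1,0,0,3,0,0,7.8,1,0,0,3,0,0,7.8,1,0,0,3,0,0,7.8,1,0,0,3,0,0,7.8,1,0,0,10,0,0,0,1,0,0,10,0,0,0,1,0,0,0,0,0,0,1,0,0,0,0,0,0,1])

```text
clock: 7.3
position: [489.7, 25.7, 93.1]
eef_rot: [0.803, 0.596, -0.0, -0.0]
ft_force: [0.2, 0.2, -0.3]
grip_width: 0.237
grasp_force: 20.0
```

Call:
servo_tool(increments=[0,0,20,0,0,0,1,0,0,20,0,0,0,1,0,0,15,0,0,0,1,0,0,9,0,0,0,1,0,0,0,0,0,0,1,0,0,0,0,0,0,0.6,0,0,0,0,0,0,0.6,0,0,0,0,0,0,0.6,0,0,0,0,0,0,0.6,0,0,0,0,0,0,0.6])

```text
clock: 8.3
position: [490.2, 25.7, 29.9]
eef_rot: [0.803, 0.596, 0.0, 0.0]
ft_force: [0.7, -0.5, -0.8]
grip_width: 0.403
grasp_force: 0.0
```

Call:
servo_tool(increments=[0,0,-25,0,0,0,0.6,0,0,-25,0,0,0,0.6,0,0,-25,0,0,0,0.6,0,0,-25,0,0,0,0.6,0,0,-20,0,0,0,0.6,0,40,0,0,0,0,0.4,0,40,0,0,0,0,0.4,0,20,0,0,0,0,0.4,0,20,0,0,0,0,0.4,0,7,0,0,0,0,0.4])

```text
clock: 9.3
position: [613.1, -11.7, 149.6]
eef_rot: [0.803, 0.595, 0.0, 0.0]
ft_force: [0.6, -0.3, -0.3]
grip_width: 0.598
grasp_force: 0.0
```

Run:
```python
from h import *
o=robot.observe();print(o['clock'],o['position'],o['grip_width'],Ro.from_quat(o['eef_rot']).as_matrix().round(3))
c=robot.camera('top');s=robot.camera('scene')
cv2.imwrite('pics/p1.png',np.hstack([cv2.resize(q,(400,480),interpolation=3) for q in (c['color'][150:246,280:360],s['color'][160:256,285:365])]))
R=Ro.from_euler('z',-.299).as_matrix();b=np.array([516.1,14.7,0])
for q in ([96,0,75],[45,66,75]): print((R@q+b).round(1))
for l in ['bin_rear_rim','bin_front_left','bin_front_right']:
  for n,k in (('top',c),('scene',s)):
    print(l,n,proj(k,R@{'bin_rear_rim':[96,0,75],'bin_front_left':[-91,61,4],'bin_front_right':[-91,-61,4]}[l]+b).round(1),[(np.round(r['xy'],1),round(r['score'],2)) for r in robot.place_of(l,n)][:3])
```

```text
9.3 [613.06362303 -11.72354848 149.55737921] 0.5983953250408918 [[ 0.291  0.957  0.001]
 [ 0.957 -0.291 -0.   ]
 [ 0.     0.001 -1.   ]]
[607.8 -13.6  75. ]
[578.5  64.5  75. ]
bin_rear_rim top [[327.5 169.5]] [(array([221.3, 249. ]), 0.61)]
bin_rear_rim scene [[343.2 222.5]] [(array([343.4, 224.2]), 0.66), (array([326.6, 143.8]), 0.66)]
bin_front_left top [[297.1 214.4]] [(array([187.9, 282. ]), 0.79), (array([298.2, 213.6]), 0.69)]
bin_front_left scene [[320.5 202. ]] [(array([323.2, 204. ]), 0.73), (array([319.5, 135.3]), 0.71)]
bin_front_right top [[327.4 224.1]] [(array([212.4, 300.8]), 0.68)]
bin_front_right scene [[294.1 215.9]] [(array([302.1, 139.2]), 0.91), (array([296.8, 218.1]), 0.7), (array([258. , 272.6]), 0.39)]
```

View pics/p1.png

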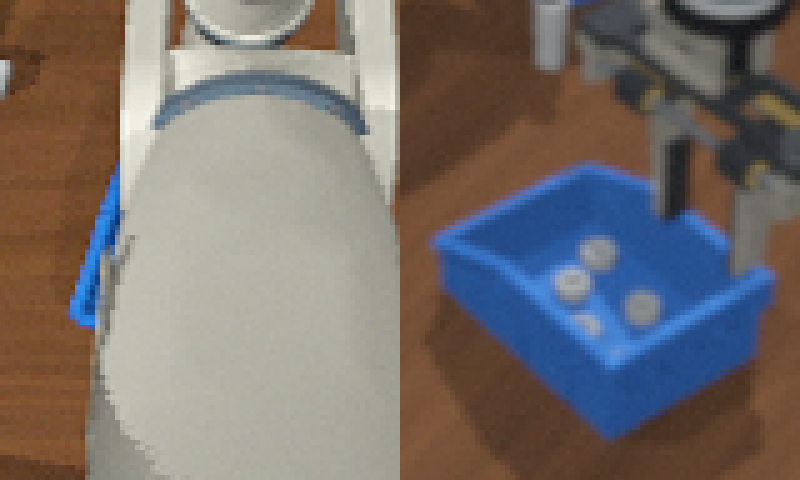

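The scene crop shows four nuts visible in the bin, where three showed before. The extra one at (572,285) is the stray, and the open fingers straddle the rear collar near (700,240). Next I descend onto the collar and grip.

Call:
servo_tool(increments=[-3,-4.5,14,0,0,0,0.4,0,0,25,0,0,0,0.4,0,0,25,0,0,0,0.4,0,0,18,0,0,0,0.4,0,0,10,0,0,0,0.4,0,0,0,0,0,0,0.7,0,0,0,0,0,0,1,0,0,0,0,0,0,1,0,0,0,0,0,0,1,0,0,0,0,0,0,1], newtons=60)

```text
clock: 10.7
position: [606.8, -12.8, 58.3]
eef_rot: [0.803, 0.596, 0.0, 0.0]
ft_force: [0.1, -0.7, 0.3]
grip_width: 0.191
grasp_force: 0.0
```

Call:
servo_tool(increments=[0,0,0,0,0,0,1,0,0,0,0,0,0,1,0,0,0,0,0,0,1,0,0,0,0,0,0,1,0,0,0,0,0,0,1,0,0,0,0,0,0,1,0,0,-3,0,0,0,1,0,0,-5,0,0,0,1,0,0,-5,0,0,0,1,0,0,-5,0,0,0,1])

```text
clock: 11.7
position: [606.0, -12.7, 75.8]
eef_rot: [0.803, 0.596, -0.0, -0.0]
ft_force: [0.1, -0.6, -2.7]
grip_width: 0.103
grasp_force: 60.0
```

Call:
servo_tool(increments=[0,0,-10,0,0,0,1,0,0,-18,0,0,0,1,0,0,-25,0,0,0,1,0,0,-25,0,0,0,1,0,0,-25,0,0,0,1,0,0,-25,0,0,0,1,0,0,-25,0,0,0,1,0,0,-25,0,0,0,1,0,0,-18,0,0,0,1,0,0,-10,0,0,0,1])

```text
clock: 12.7
position: [606.8, -12.8, 284.0]
eef_rot: [0.803, 0.596, 0.001, 0.001]
ft_force: [-0.2, -0.1, -3.9]
grip_width: 0.109
grasp_force: 60.0
```

Call:
servo_tool(increments=[0,0,0,-2,0,0,1,0,0,0,-3,0,0,1,0,0,0,-3,0,0,1,0,0,0,-3,0,0,1,0,0,0,-3,0,0,1,0,0,0,-3,0,0,1,0,0,0,-3,0,0,1,0,0,0,-3,0,0,1,0,0,0,-3,0,0,1,0,0,0,-2,0,0,1])

```text
clock: 13.7
position: [605.1, -12.7, 280.9]
eef_rot: [0.779, 0.578, 0.144, 0.194]
ft_force: [-0.4, 0.1, -3.2]
grip_width: 0.104
grasp_force: 60.0
```

Run:
```python
from h import *
o=robot.observe();print(o['clock'],o['joints'].round(2),o['position'],o['ft_force'],o['moment'],o['grasp_force'])
c=robot.camera('top');s=robot.camera('scene')
cv2.imwrite('pics/p2.png',np.hstack([cv2.resize(q,(400,400),interpolation=3) for q in (c['color'][130:260,260:390],s['color'][110:240,260:390])]))
```

```text
13.7 [ 0.08  0.05  1.97 -0.28  0.67  0.55] [605.06515446 -12.73767917 280.87289622] [-0.35590247  0.09220946 -3.1955096 ] [0.0216658  0.34189888 0.00076204] 59.988884925842285
```

View pics/p2.png

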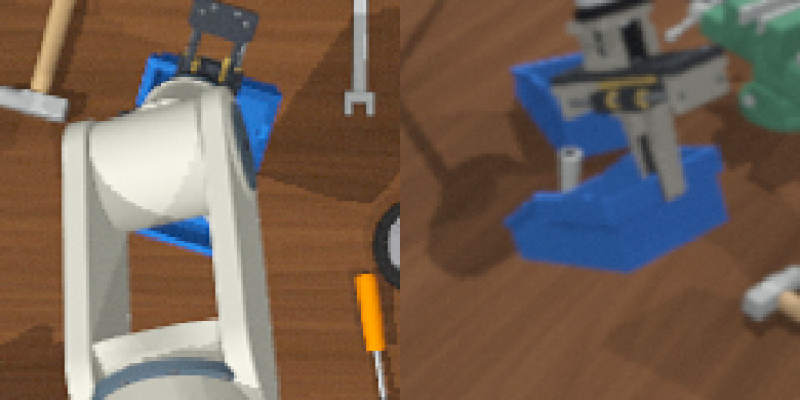

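The crop shows the bin held by its rear collar, front end down, clear of everything. Next is the roll to its left.

Call:
servo_tool(increments=[0,0,0,0,-1.5,0,1,0,0,0,0,-2.5,0,1,0,0,0,0,-2.5,0,1,0,0,0,0,-2.5,0,1,0,0,0,0,-2.5,0,1,0,0,0,0,-2.5,0,1,0,0,0,0,-2.5,0,1,0,0,0,0,-2.5,0,1,0,0,0,0,-2.5,0,1,0,0,0,0,-1.5,0,1])

```text
clock: 14.8
position: [606.5, -12.3, 281.3]
eef_rot: [0.793, 0.527, -0.015, 0.305]
ft_force: [0.2, -0.4, -4.2]
grip_width: 0.102
grasp_force: 60.0
```

```bash
cat > st.py <<'E'
from h import *
o=robot.observe();M=Ro.from_quat(o['eef_rot']).as_matrix();print(o['clock'],o['joints'].round(2),o['position'].round(1),o['ft_force'].round(2),o['moment'].round(3),o['grasp_force'])
B=np.c_[M[:,1],M[:,0],-M[:,2]];org=o['position']+B@[-96,0,-57.5]
print('tilt',np.degrees(np.arccos(B[2,2])),'slope front,left deg',np.degrees(np.arcsin([B[2,0],-B[2,1]])))
for q in ([-91,61,4],[-91,-61,4]): print((org+B@q).round())
E
python3 st.py
```

```text
14.8 [ 0.31  0.21  1.85 -0.71  1.05  1.06] [606.5 -12.3 281.3] [ 0.21 -0.44 -4.19] [0.479 0.096 0.018] 59.97160792350769
tilt 35.620450167992765 slope front,left deg [27.92176237 20.26195286]
[491.  59. 129.]
[437. -41. 171.]
```

Call:
servo_tool(increments=[0,0,0,0,-2,0,1,0,0,0,0,-2,0,1,0,0,0,0,-2,0,1,0,0,0,0,-2,0,1,0,0,0,0,-2,0,1,0,0,0,0,0,0,1,0,0,0,0,0,0,1,0,0,0,0,0,0,1,0,0,0,0,0,0,1,0,0,0,0,0,0,1])

```text
clock: 15.8
position: [606.3, -12.9, 281.8]
eef_rot: [0.788, 0.499, -0.083, 0.35]
ft_force: [0.6, -0.3, -3.4]
grip_width: 0.108
grasp_force: 60.0
```

```bash
python3 st.py
python3 - <<'E'
from h import *
o=robot.observe();M=Ro.from_quat(o['eef_rot']).as_matrix();B=np.c_[M[:,1],M[:,0],-M[:,2]];org=o['position']+B@[-96,0,-57.5]
im=[]
for n in ('top','scene'):
    c=robot.camera(n);u=proj(c,[org+B@np.array([-60,30,4])])[0];x,y=int(u[0]),int(u[1])
    g=cv2.resize(c['color'][y-40:y+40,x-40:x+40],(400,400),interpolation=3)
    ang=np.radians(np.arange(0,91,6))
    for P,col in (([[-91,61,4],[-91,-61,4],[91,61,4]],(0,0,255)),([[-91+95*np.cos(a),61-95*np.sin(a),4] for a in ang],(0,255,255))):
        for v in proj(c,[org+B@np.array(p) for p in P]): cv2.circle(g,tuple(int(k) for k in (v-[x-40,y-40]+.5)*5),2,col,-1)
    im.append(g)
cv2.imwrite('pics/p3.png',np.hstack(im))
E
```

```text
15.8 [ 0.38  0.3   1.79 -0.79  1.22  1.17] [606.3 -12.9 281.8] [ 0.56 -0.25 -3.42] [ 0.677  0.031 -0.035] 59.96386706829071
tilt 42.20601966741427 slope front,left deg [28.01363696 28.70663778]
[490.  46. 125.]
[430. -43. 184.]
```

View pics/p3.png

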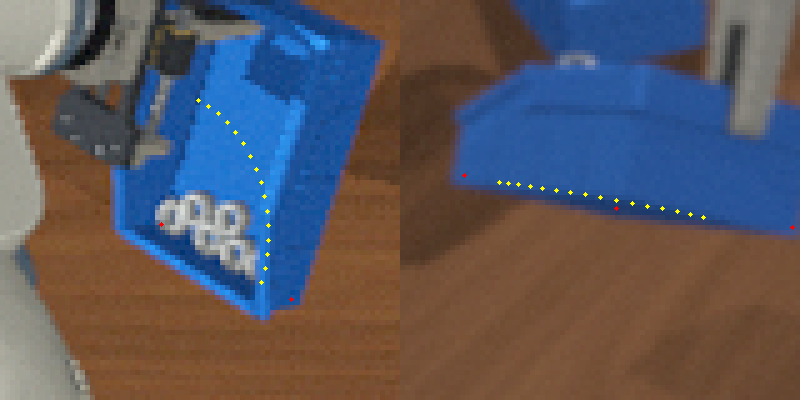

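The top crop shows six nuts in the front left: (170,215), (195,205), (227,213), (205,238), (225,245) and the farthest (245,262), which is near the 95 mm arc. I roll a bit more and ease the pitch once to pull them closer.

Call:
servo_tool(increments=[0,0,0,0,-2,0,1,0,0,0,2,-2,0,1,0,0,0,3,-2,0,1,0,0,0,3,-2,0,1,0,0,0,2,0,0,1,0,0,0,0,0,0,1,0,0,0,0,0,0,1,0,0,0,0,0,0,1,0,0,0,0,0,0,1,0,0,0,0,0,0,1])

```text
clock: 16.9
position: [606.1, -12.7, 281.7]
eef_rot: [0.809, 0.462, -0.18, 0.315]
ft_force: [-0.3, 0.6, -3.2]
grip_width: 0.103
grasp_force: 60.0
```

Call:
servo_tool(increments=[0,0,0,-2,0,0,1,0,0,0,-3,0,0,1,0,0,0,-3,0,0,1,0,0,0,-2,0,0,1,0,0,0,0,0,0,1,0,0,0,0,0,0,1,0,0,0,0,0,0,1,0,0,0,0,0,0,1,0,0,0,0,0,0,1,0,0,0,0,0,0,1])

```text
clock: 17.9
position: [606.5, -12.8, 281.6]
eef_rot: [0.779, 0.476, -0.139, 0.384]
ft_force: [0.5, 0.3, -2.9]
grip_width: 0.108
grasp_force: 60.0
```

```bash
python3 st.py
cat > grid.py <<'E'
from h import *
o=robot.observe();M=Ro.from_quat(o['eef_rot']).as_matrix();B=np.c_[M[:,1],M[:,0],-M[:,2]];org=o['position']+B@[-96,0,-57.5]
# rectified view of the plane 16 mm up in the bin (nut tops): 4 px/mm, corner lower left
import sys
c=robot.camera('top')
X,Y=np.meshgrid(np.arange(-110,90,.33),np.arange(75,-75,-.33),indexing='ij')
P=np.stack([X,Y,0*X+16],-1).reshape(-1,3)@B.T+org
u=proj(c,P).astype(np.float32).reshape(*X.shape,2)
g=cv2.remap(c['color'],u[...,0],u[...,1],cv2.INTER_CUBIC)[::-1].copy()
H=g.shape[0]
px=lambda x,y:(int((75-y)/.33),int(H-1-(x+110)/.33))
cv2.circle(g,px(-91,61),int(95/.33),(0,255,255),1);cv2.rectangle(g,px(-91,61),px(91,-61),(0,0,255),1)
cv2.imwrite(sys.argv[1],g);print(g.shape)
E
python3 grid.py pics/g1.png
```

```text
17.9 [ 0.41  0.38  1.73 -0.84  1.36  1.22] [606.5 -12.8 281.6] [ 0.45  0.34 -2.9 ] [ 0.752 -0.113 -0.048] 59.958792328834534
tilt 48.198741257419975 slope front,left deg [27.76050578 35.59379408]
[487.  34. 123.]
[425. -43. 194.]
(607, 455, 3)
```

View pics/g1.png

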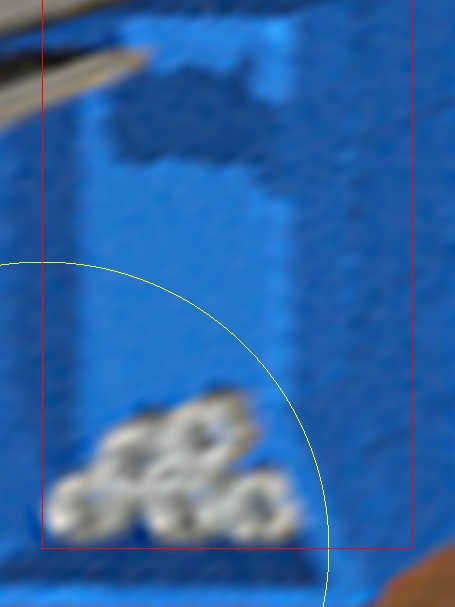

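The rectified view shows the nuts bunched in the front left corner. The farthest centre, at (262,505), is about 73 mm from the corner, inside the 95 mm arc. The bin is still and about 120 mm up.

```bash
python3 -c "
from cell import robot
print(robot.job_done())"
```

```text
the job is handed in; nothing more can be done
None
```

I put the stray nut back in the bin, and handed the job in with the bin held by its rear rim, tilted about 48°, its front corners 120 mm or more above the bench, and the nuts together in the front left corner on the vice's side. The last view put the farthest nut about 73 mm from that corner (limit 95 mm). I could pick out five nuts clearly there and the sixth only partly, and I have no verdict back from the judging.

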